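Take the tapered pin off its peg and pin the caster plate in line

TASK

Take the tapered alignment pin (not the blunt bar) off its peg, lifting its head so that the slot clears the peg's upturned tip without forcing it against the rack. Start its point down through the hole of the caster plate into the hole of the stand below and let go of it while its collar is still well above the plate (at least 15 mm), then push it home from above, so that it pulls the plate into line and is left standing upright with its collar down on the plate. Leave the bar on its peg and the carton, bin and tape roll where they are.

Things in the scene. Friction and masses are not known exactly. Their poses are not given: they have to be found in the camera images.
- rack: Fixed open-frame tool rack. Origin on the work surface under its crossbar; z up; its two pegs (at y = +55 and -55 mm) point along its -x. Two grey posts, 16 mm square and 180 mm high, at y = +-120 mm carry the crossbar at peg height, nothing higher behind the pegs. Each post has a foot 12 mm high, 30 mm wide, reaching from x = -105 to +45 mm.
- peg_left (a point): End of the peg at the rack's y = +55 mm. The peg is a level round steel bar 7 mm thick, top face 170 mm above the work surface, running from the crossbar to x = -110 mm, then turned up: this point is the centre of its rounded tip, at x = -125 mm, 184.5 mm high; the tip's top is 188 mm high, 18 mm above the level bar. Axes as the rack's.
- peg_right (a point): End of the other peg, at the rack's y = -55 mm; the same shape.
- pin_head (a point): Centre of the head block of the tapered steel pin, which hangs upright on either peg 60 to 80 mm before the crossbar; grip here. Block 36 mm wide (y, across the peg), 26 mm thick (x, along the peg), 41 mm high, flat top 20 mm above this point. z up along the pin; the pin is 175 mm long, 0.25 to 0.5 kg. Gripped across its 36 mm (closing along y) the fingers clear the peg.
- pin_slot (a point): Centre of the slot under the pin's head block (39 mm below pin_head): 20 mm wide (y), 37 mm high, open along x, in a frame 36 mm wide; the peg runs through it and its top edge rests on the peg. To come off, the pin is raised more than 18 and less than 29 mm from where it hangs while the slot passes the upturned tip; it is free once pin_head is beyond x = -145 mm in the rack's frame.
- pin_tip (a point): Bottom centre of the pin's point, 155 mm below pin_head; z up along the pin. It tapers from 8 mm diameter here to 17 mm diameter 40 mm up, then is straight to a collar (32 mm across, 6 mm thick) whose underside is 70 mm up. Home, with the collar on the plate, this point is 20 mm above the work surface.
- bar_head (a point): Centre of the head block of the blunt bar on the other peg: same head and slot, but a straight 24 mm thick shank with a flat end, no collar, no taper. Leave alone.
- fixture: Fixed grey assembly stand, 100 mm (x) by 180 mm (y), 80 mm high; origin on the work surface under its centre, z up. Its top is 30 mm thick, open below the hole.
- fixture_hole (a point): Centre of the stand's 18 mm through-hole (at the stand's x = 0, y = +60 mm) at the stand's top face, 80 mm above the work surface, just under the caster plate. Axes as the stand's.
- plate_hole (a point): Centre of the 18 mm through-hole of the aluminium caster plate (85 x 170 x 10 mm) lying on the stand, at the plate's upper face, 90 mm above the work surface. The plate swings about a bolt 120 mm away. Midway, 65 mm from the hole, it carries a round swivel boss 50 mm across, 22 mm high. At the start this hole is 5 to 7 mm out of line with the stand's.
- cplate (a joint): Angle of the caster plate about its bolt, rad; 0 when its hole is in line with the stand's. Starts at 0.042 to 0.058. Stiff, it stays where left; about 4 N sideways at the hole moves it. Let go with its point about 40 mm below the plate's upper face, the pin stands wedged, leaning some 12 degrees, and 5 to 15 N straight down on its head drives it; let go at 25 mm it leans up to 25 degrees and jams, taking up to 50 N.
- carton: Closed cardboard carton 120 x 140 x 80 mm, loose, origin under its centre. Leave alone.
- bin: Yellow open parts bin 120 x 170 x 70 mm, loose, origin under its centre. Leave alone.
- tape: Tape roll lying flat, 100 mm across, 45 mm high, loose, origin under its centre. Leave alone.
Mind the look-alikes: they are no part of the job. What is shaped like the part that bears pin_head but purple is not meant. Leave any turquoise look-alike of the fixture alone.

How it is judged:
On the way, in this order (a step that is already met when the one before it is completed fails the run):
1. the pin is off its peg, carried clear of the rack and not dropped (horizontal distance between pin_head and rack above 0.17 m and height (world z) of pin_head above 0.12 m and angle between pin_head's own z axis and vertical below 0.6 rad), for 0.1 s.
2. the pin stands in both holes, let go, its point at least 8 mm into the stand's hole and its collar still more than 15 mm above the plate (z of pin_tip in the frame of fixture between 0.035 and 0.072 m and horizontal distance between pin_tip and fixture_hole below 0.02 m and angle between pin_head's own z axis and vertical below 0.6 rad and contact force between the fingers and pin below 0.05 N), for 0.2 s.
At the end, for the whole second after the job is handed in: The pin is in both holes, upright within 3.4 degrees, its collar within 3 mm of the plate and its point within 3 mm of the stand's hole axis, the plate's hole within 2.5 mm of the stand's, the pin at rest and released (z of pin_tip in the frame of fixture below 0.023 m and horizontal distance between pin_tip and fixture_hole below 0.003 m and horizontal distance between plate_hole and fixture_hole below 0.0025 m and angle between pin_head's own z axis and vertical below 0.06 rad and linear speed of pin below 0.02 m/s); the robot touches nothing.
It fails at once if the pin is forced against the rack with more than 25 N (contact force between pin and rack above 25 N).
It fails at once if the bar is moved more than 40 mm (distance of bar_head from where it was at the start of the episode above 0.04 m).
It fails at once if the carton, bin or tape roll is moved more than 40 mm (distance of any of carton, bin, tape from where it was at the start of the episode above 0.04 m).
It also fails if it takes over 58 s, if anything falls off the work surface, if the arm or the gripper's body presses on something with over 40 N, if the wrist force passes 120 N, or if a joint passes its speed limit or range.

ROBOT

A 6-joint arm with a two-finger parallel gripper is mounted at the origin on the work surface. World frame = base frame: x ahead of the robot, y to its left, z up, the work surface at z = 0. Lengths are in m, angles in rad, forces in N, time in s.
With the tool pointing down it reaches from about 0.3 to 0.875 m from the base axis. Payload 6.4 kg.
Tool frame: the origin (TCP) lies on the mounting face of the last link; the fingertips stand 173 mm ahead of it and the grasp point (between the pads) lies 155 mm ahead of it (ctrl.grip_point_offset is the distance from the TCP to the grasp point, in m); z points along the fingers, y is the line along which they close (so a half turn about z gives the same grasp; the last joint's range is limited). The gripper opens to 85 mm and grips with 20 to 120 N. Pads are 22 mm wide; open, the fingers measure 114 mm over their backs; the gripper's body (76 mm by 85 mm) begins 54 mm behind the grasp point. The pads swing forward as they close: fully open they stand 13 mm farther back than shut.
Start: joints at [-1.321, 0.181, 1.607, -0, 1.354, -0.206], TCP at [0.253, -0.516, 0.405] pointing down, gripper open.
Joint ranges: [-2.99, 2.99], [-0.89, 2.07], [0.3, 2.58], [-1.14, 4.28], [0, 2.63], [-3.12, 3.12]. Speed limits (rad/s): [2.57, 2.57, 3.01, 3.14, 3.14, 3.14].

INTERFACE

Orientations are given as a unit quaternion [w, x, y, z].
In Python, from bench import status, imaging, ctrl, models gives the robot as it stands.
- The arm moves only by the tool send_rows, never from a script. Its argument "commands" is a list that holds one entry, the list of rows, each a list of 6 numbers: the shift along the tool's x, y, z normalised to -1 to 1, where 1 is 3 cm, then the turn, a rotation vector about the tool's x, y, z normalised to -1 to 1, where 1 is 0.1 rad. A call has 1 to 8 rows; each row shifts and turns the commanded pose from where the row before left it, along the tool's axes as they then stand; what a row does not reach is not made up. A row lasts 1/12 s, in which the tool goes at most 41.7 mm and 7.16 degrees, less where a joint would pass 70% of its speed; a pose out of reach is approached as far as the arm can. A call with a number of a shift or a turn outside -1 to 1 is refused whole. A call with a gripper value outside its range is refused whole. "jaw" is the opening, from 0 (shut) to 1 (fully open), set as the call begins (left out, the last holds). The fingers move at their own pace and stop on an object; the grip force is fixed at half the most. Time passes only in rows, so rows that do not move let the fingers close. It gives the time, the measured TCP pose, the force, the opening and the grip force at its end, in the units of the state.
- status.get_obs(): the state, without advancing time (a new reading comes with each control period).
- imaging.camera(name): name is "scene" or "top"; returns a dict with "image" (420x560x3 uint8, blue, green, red), "depth" (420x560 float32, m along the optical axis (not along the pixel's ray), 0 where there is no reading), "mtx" (3x3 intrinsics, pixels), "k1" (the pictures are not rectified: a ray, as slopes to the right and down, at radius r is drawn at 1 + k1 r^2 times it, then the intrinsics apply), "pose" (4x4, takes a point from camera to world coordinates). Camera axes: x right, y down, z forward; pixel columns grow to the right and rows downward; lengths in m; the calibration is good to about 2 mm. A picture is of the moment at which its call begins.
- ctrl.hand_in(): hands the job in; it is judged then, once.
Trained networks look in a picture, given as the dict that the camera call returned (one of the last four; its "shot" number tells which), for a name from the list of things; names that differ only in an ending like _2 or _b are one class to them, and where a whole thing is asked for, a point or a joint stands for the part that bears it (a point fixed in the world has none). Each returns a list of dicts, best first, with "confidence" (0 to 1); they miss things now and then, are a little off and sometimes report something else, mostly with a low value. They report only what shows in the picture. A call takes as long as a camera call. They do not tell look-alikes from the thing itself.
- models.recognise(picture, name): "centre" ([column, row] in pixels, amid what is visible of it).
- models.regions_of(picture, name): "region" (420x560 bool, what is visible of it) and "centre" ([column, row] in pixels, amid what is visible of it).
The state is a dict: "time_s": time; "q": joint angles; "dq": joint speeds; "joint_efforts": joint torques, N m; "eef_pos": TCP position; "eef_rot": TCP orientation; "wrist_force": force on the tool from outside, world axes, zero at the start; "torque": the same for the moment, N m; "opening": opening from 0.0 (shut) to 1.0 (fully open); "grasp_force": force on a finger pad.
Only numpy, scipy, OpenCV 4.12 (cv2) and the standard library are available. Lean on these libraries where they do the work, as an engineer would, in place of code of your own. Each camera call takes 0.05 s, during which the arm holds its last target. There are 200 camera calls.

## Working session

There is one attempt and no reset: what is moved stays moved. The work goes in short steps, Python scripts to look and compute and a tool call to move; the robot and the scene stay as the last step left them, time stands still between calls to the robot, and variables do not carry over. Pictures are saved under pics/ and viewed, at most 10 in all, crops included, and the job is handed in when it is done.

Besides the shell and the picture viewer there is one more tool, called after "Request:" by a JSON object that holds its "op" and its "data". send_rows: Moves the arm, as the interface text tells. Its arguments: {"type":"object","properties":{"commands":{"type":"array"},"jaw":{"type":"number"}},"required":["commands"]}

```bash
mkdir -p pics; ls; cat > h.py <<'E'
import numpy as np, cv2
from bench import status, imaging, ctrl, models
def pts(p):
    K=p["mtx"];k=p["k1"];d=p["depth"];h,w=d.shape
    u,v=np.meshgrid(np.arange(w),np.arange(h))
    x=(u-K[0,2])/K[0,0];y=(v-K[1,2])/K[1,1]
    a,b=x.copy(),y.copy()
    for _ in range(8):
        s=1+k*(a*a+b*b);a=x/s;b=y/s
    P=np.stack([a*d,b*d,d,np.ones_like(d)],-1)@p["pose"].T
    P=P[...,:3];P[d<=0]=np.nan
    return P
E
python3 - <<'E'
from h import *
o=status.get_obs();print(o["time_s"],o["eef_pos"],o["eef_rot"],ctrl.grip_point_offset)
ims=[]
for c in("scene","top"):
    p=imaging.camera(c);P=pts(p);im=p["image"].copy()
    print(c,p["pose"].round(3).tolist())
    np.savez(f"{c}0.npz",P=P,im=im)
    for n in["pin_head","bar_head","pin_slot","pin_tip","rack","peg_left","peg_right","fixture","fixture_hole","plate_hole","cplate","carton","bin","tape"]:
        for r in models.regions_of(p,n)[:3] if n in("rack","fixture","carton","bin","tape","cplate") else models.recognise(p,n)[:3]:
            u,v=map(int,np.round(r["centre"]))
            if r["confidence"]<.2: continue
            print(n,round(r["confidence"],2),u,v,P[v,u].round(3))
            cv2.circle(im,(u,v),2,(0,0,255),-1);cv2.putText(im,n[:8],(u+3,v),0,.35,(255,0,255),1)
    cv2.imwrite(f"pics/{c}0.png",cv2.resize(im,(800,600)))
E
```

```text
pics
0.0 [ 0.25305649 -0.51604503  0.40377495] [-8.84785947e-04  9.74141033e-01  2.25939072e-01 -1.84212505e-05] 0.1547
scene [[0.567, 0.509, -0.648, 1.275], [0.824, -0.34, 0.454, -0.531], [0.011, -0.791, -0.612, 0.848], [0.0, 0.0, 0.0, 1.0]]
pin_head 0.69 378 235 [0.739 0.142 0.141]
pin_head 0.67 313 204 [0.59  0.062 0.173]
pin_head 0.49 328 226 [0.667 0.046 0.164]
bar_head 0.64 332 182 [0.55  0.155 0.181]
bar_head 0.3 330 224 [0.665 0.054 0.164]
pin_slot 0.72 379 238 [ 0.643  0.27  -0.001]
pin_tip 0.58 313 202 [0.59  0.061 0.18 ]
pin_tip 0.57 379 238 [ 0.643  0.27  -0.001]
rack 0.97 334 224 [ 0.524  0.205 -0.001]
peg_left 0.85 333 224 [0.525 0.2   0.001]
peg_left 0.65 312 206 [0.569 0.076 0.148]
peg_right 0.85 332 225 [0.525 0.196 0.   ]
fixture 0.8 154 210 [ 0.287 -0.239  0.089]
fixture 0.78 202 250 [ 0.503 -0.206  0.091]
fixture_hole 0.84 204 253 [ 0.513 -0.206  0.089]
fixture_hole 0.63 151 210 [ 0.282 -0.246  0.089]
plate_hole 0.94 150 204 [ 0.273 -0.243  0.102]
cplate 0.97 200 248 [ 0.497 -0.208  0.094]
cplate 0.73 202 254 [ 0.513 -0.211  0.088]
carton 0.64 179 358 [ 0.743 -0.3
[... 623 characters left out ...]
.103]
fixture 0.66 373 328 [ 0.262 -0.22   0.1  ]
fixture 0.6 114 271 [0.401 0.385 0.005]
fixture_hole 0.88 375 328 [ 0.262 -0.224  0.102]
fixture_hole 0.8 353 232 [ 0.478 -0.182  0.102]
fixture_hole 0.48 240 190 [0.568 0.065 0.213]
plate_hole 0.94 357 231 [ 0.48  -0.19   0.109]
plate_hole 0.57 380 329 [ 0.261 -0.233  0.113]
plate_hole 0.22 207 180 [0.612 0.152 0.046]
cplate 0.97 358 235 [ 0.471 -0.192  0.111]
cplate 0.64 378 328 [ 0.263 -0.229  0.109]
carton 0.77 423 137 [ 0.697 -0.359  0.083]
carton 0.21 312 108 [ 0.787 -0.106  0.025]
bin 0.71 421 137 [ 0.697 -0.355  0.082]
bin 0.67 313 110 [ 0.783 -0.108  0.022]
tape 0.64 114 271 [0.401 0.385 0.005]
tape 0.6 354 235 [ 0.471 -0.184  0.102]
```

View pics/scene0.png

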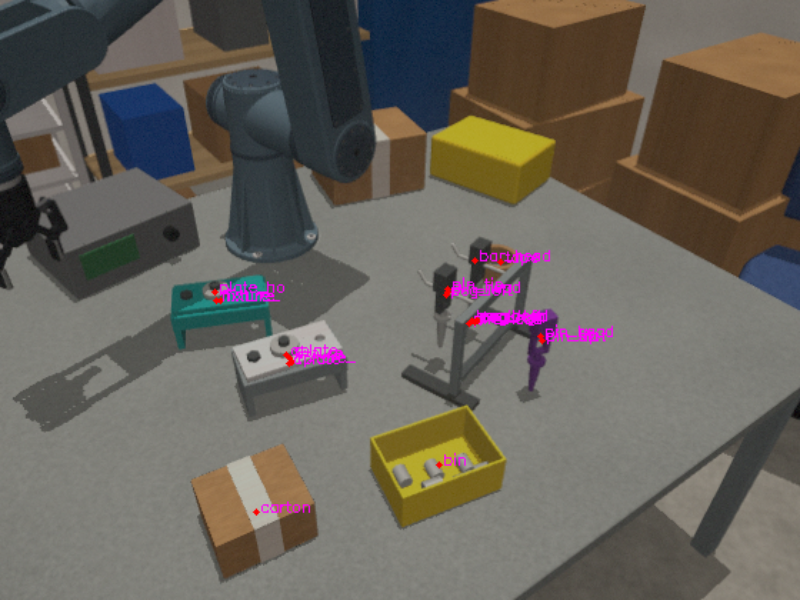

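View pics/top0.png

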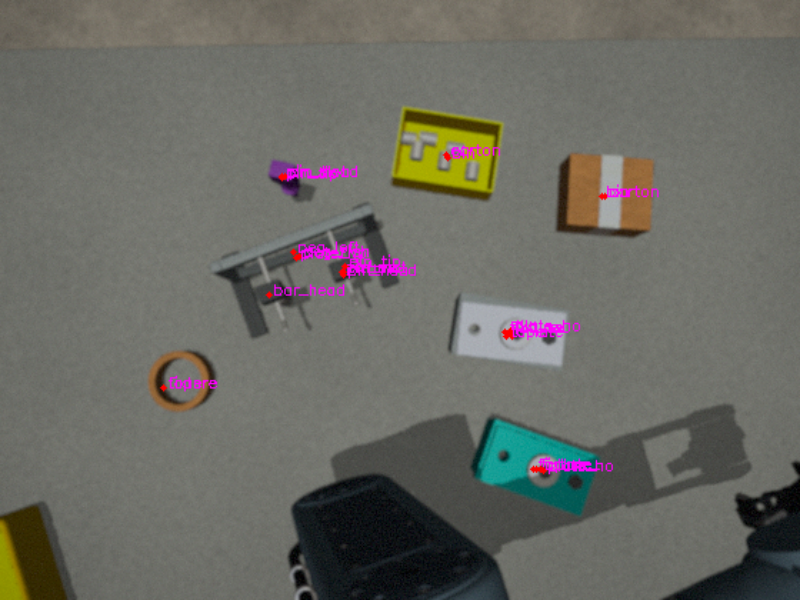

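The scene shows the tapered pin on the nearer peg, at about (443,285) in the view, with the bar at (480,258). The purple look-alike pin is behind the rack and the turquoise stand is nearer the robot. In the top view the real stand is white and grey at (510,332), with its pin hole at about (475,328).

```bash
python3 - <<'E'
from h import *
t=np.load("top0.npz");s=np.load("scene0.npz")
for nm,d in(("top",t),("scene",s)):
    P=d["P"];x,y,z=P[...,0],P[...,1],P[...,2]
    for n,c in(("pin",(.565,.065)),("bar",(.542,.17))):
        m=(abs(x-c[0])<.04)&(abs(y-c[1])<.04)&(z>.203)&(z<.225)
        q=P[m]; 
        r=cv2.minAreaRect((q[:,:2]*1000).astype(np.float32))
        print(nm,n,m.sum(),np.median(q,0).round(4),[np.round(a,1) for a in r])
    m=(x>.5)&(x<.75)&(y>-.05)&(y<.28)&(z>.15)&(z<.198)
    print("rack",m.sum(),[np.round(a,1) for a in cv2.minAreaRect((P[m][:,:2]*1000).astype(np.float32))])
    m=(x>.42)&(x<.54)&(y>-.3)&(y<-.08)&(z>.082)&(z<.098)
    print("plate",m.sum(),np.median(P[m][:,2]),[np.round(a,1) for a in cv2.minAreaRect((P[m][:,:2]*1000).astype(np.float32))])
    if nm=="scene":
        m=(x>.42)&(x<.56)&(y>-.3)&(y<-.08)&(z>.01)&(z<.075)
        print("stand",m.sum(),[np.round(a,1) for a in cv2.minAreaRect((P[m][:,:2]*1000).astype(np.float32))])
im=t["im"]
a=cv2.resize(im[195:265,310:405],(760,560),interpolation=cv2.INTER_CUBIC)
cv2.imwrite("pics/a.png",a)
E
```

```text
top pin 223 [0.5722 0.0673 0.2103] [array([573. ,  67.5]), array([26.3, 35.7]), np.float64(19.8)]
top bar 235 [0.5416 0.1702 0.21  ] [array([541.7, 171.2]), array([26.4, 36.4]), np.float64(20.3)]
rack 1664 [array([605.8, 125.3]), array([217.4, 213.5]), np.float64(59.4)]
plate 2400 0.08959703848826606 [array([ 477.9, -194. ]), array([179.3,  99.7]), np.float64(79.2)]
scene pin 123 [0.5788 0.0629 0.2096] [array([576.2,  65.4]), array([26.1, 38.7]), np.float64(24.1)]
scene bar 105 [0.5457 0.1678 0.2095] [array([544.4, 171.5]), array([27.5, 38.2]), np.float64(22.9)]
rack 1508 [array([609.9, 124.3]), array([219.6, 219.4]), np.float64(58.8)]
plate 1493 0.08938676106473853 [array([ 482.6, -194.4]), array([178., 100.]), np.float64(82.5)]
stand 737 [array([ 486.6, -197.2]), array([183.2,  95.5]), np.float64(77.8)]
```

View pics/a.png

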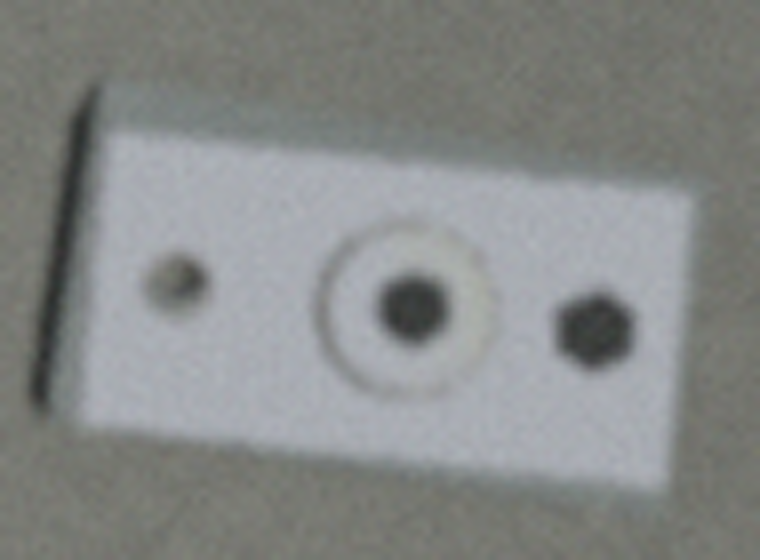

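```bash
cat >> h.py <<'E'
def plane(p,u,v,z):
    K=p["mtx"];x=(u-K[0,2])/K[0,0];y=(v-K[1,2])/K[1,1];a,b=x,y
    for _ in range(8):
        s=1+p["k1"]*(a*a+b*b);a=x/s;b=y/s
    d=p["pose"][:3,:3]@[a,b,1];o=p["pose"][:3,3]
    return (o+d*(z-o[2])/d[2])[:2]
from scipy.spatial.transform import Rotation as Ro
def go(x,y,gz,yaw=None):
    "shift for grasp point to (x,y,gz): tool units of 3cm; yaw of tool x in rad"
    o=status.get_obs();q=o["eef_rot"];R=Ro.from_quat([q[1],q[2],q[3],q[0]])
    M=R.as_matrix();print("t",o["time_s"],"tcp",np.round(o["eef_pos"],4),"yaw",np.arctan2(M[1,0],M[0,0]).round(4),"f",np.round(o["wrist_force"],1),"zaxis",M[:,2].round(4),"open",o["opening"])
    g=np.array(o["eef_pos"])+M[:,2]*ctrl.grip_point_offset
    print("grip",g.round(4),"shift units",(M.T@(np.array([x,y,gz])-g)/.03).round(2))
    if yaw is not None:
        c,s=np.cos(yaw),np.sin(yaw);T=np.array([[c,s,0],[s,-c,0],[0,0,-1]]).T
        print("rotvec units",(Ro.from_matrix(M.T@T).as_rotvec()/.1).round(3))
E
python3 - <<'E'
from h import *
p=imaging.camera("top");s0=np.load("top0.npz");P=s0["P"];x,y,z=P[...,0],P[...,1],P[...,2]
H=plane(p,310+177/8-.4,195+282/8-.4,.09);B=plane(p,310+595/8-.4,195+330/8-.4,.092)
print("H",H,"B",B,np.linalg.norm(H-B))
v=H-B
for a in(.042,.05,.058):
    c,s=np.cos(-a),np.sin(-a);F=B+np.array([[c,-s],[s,c]])@v;print(a,F,F-H)
for a in(19,20,21):
    a=np.radians(a);ex=np.array([np.cos(a),np.sin(a)]);ey=np.array([-ex[1],ex[0]])
    m=(x>.5)&(x<.75)&(y>-.05)&(y<.28)&(z>.14)&(z<.18)
    Q=np.c_[P[m][:,:2]@ex,P[m][:,:2]@ey]
    q=Q[Q[:,0]>Q[:,0].max()-.05]
    co=np.polyfit(q[:,1],q[:,0],1);print(np.degrees(a),"slope",co[0].round(4),"xmax/min",np.percentile(q[:,0],[1,50,99]).round(4),"y",np.percentile(q[:,1],[.5,99.5]).round(4),"pin",np.array([.573,.0675])@ex,np.array([.573,.0675])@ey, "peg end",Q[:,0].min())
go(.573,.0675,.3,np.radians(20))
E
```

```text
H [ 0.48465232 -0.13571589] B [ 0.46767717 -0.25502696] 0.12051260868305992
0.042 [ 0.48964695 -0.13653385] [ 0.00499462 -0.00081796]
0.05 [ 0.49059418 -0.1367134 ] [ 0.00594185 -0.00099751]
0.058 [ 0.49153994 -0.13690052] [ 0.00688762 -0.00118463]
19.0 slope 0.2259 xmax/min [0.719  0.7349 0.7564] y [-0.1103 -0.0684] pin 0.5637579942442665 -0.12272804865099689 peg end 0.5178241415766843
20.0 slope 0.2323 xmax/min [0.7172 0.7331 0.7548] y [-0.1232 -0.0813] pin 0.5615302313848082 -0.13254829022255935 peg end 0.5155360601848549
21.0 slope 0.2387 xmax/min [0.7152 0.7314 0.753 ] y [-0.1361 -0.0941] pin 0.5591314209772043 -0.1423281563008959 peg end 0.5130909415149831
t 1.55 tcp [ 0.2531 -0.5163  0.4047] yaw 0.4558 f [-0.7 -0.5  0.4] zaxis [ 0.  0. -1.] open 0.9981963582607916
grip [ 0.2531 -0.5163  0.25  ] shift units [ 18.14 -12.78  -1.67]
rotvec units [-0.    -0.     1.067]
```

Request:
{"op": "send_rows", "data": {"commands": [[[0,0,-0.5,0,0,0.53],[0,0,-0.5,0,0,0.54],[0.7,-0.6,0,0,0,0],[0.7,-0.6,0,0,0,0],[0.7,-0.6,0,0,0,0],[0.7,-0.6,0,0,0,0],[0.7,-0.6,0,0,0,0],[0.7,-0.6,0,0,0,0]]], "jaw": 1}}

```text
time_s: 2.22
eef_pos: [0.335, -0.3705, 0.4348]
eef_rot: [0.0, 0.985, 0.173, 0.0]
wrist_force: [1.2, 0.5, -1.3]
opening: 0.998
grasp_force: 0.0
```

Request:
{"op": "send_rows", "data": {"commands": [[[0.7,-0.6,0,0,0,0],[0.7,-0.6,0,0,0,0],[0.7,-0.6,0,0,0,0],[0.7,-0.6,0,0,0,0],[0.7,-0.6,0,0,0,0],[0.7,-0.6,0,0,0,0],[0.7,-0.6,0,0,0,0],[0.7,-0.6,0,0,0,0]]]}}

```text
time_s: 2.88
eef_pos: [0.4437, -0.1777, 0.4349]
eef_rot: [0.0, 0.985, 0.173, 0.0]
wrist_force: [0.2, -0.7, 0.4]
opening: 0.998
grasp_force: 0.0
```

Request:
{"op": "send_rows", "data": {"commands": [[[0.7,-0.6,0,0,0,0],[0.7,-0.6,0,0,0,0],[0.7,-0.6,0,0,0,0],[0.7,-0.6,0,0,0,0],[0,0,0,0,0,0],[0,0,0,0,0,0]]]}}

```text
time_s: 3.38
eef_pos: [0.4979, -0.0816, 0.4346]
eef_rot: [0.0, 0.985, 0.175, -0.0]
wrist_force: [0.2, 0.0, -0.5]
opening: 0.998
grasp_force: 0.0
```

```bash
python3 - <<'E'
from h import *
go(.573,.0675,.2,np.radians(20))
t=np.load("top0.npz")
p=imaging.camera("scene");P=pts(p);x,y,z=P[...,0],P[...,1],P[...,2]
cv2.imwrite("pics/b.png",cv2.resize(p["image"][130:290,240:440],(800,600),interpolation=cv2.INTER_CUBIC))
# crossbar/pegs, from first scene and top shots
for nm in("top0","scene0"):
    d=np.load(nm+".npz");Q=d["P"];hsv=cv2.cvtColor(d["im"],cv2.COLOR_BGR2HSV)
    purple=(hsv[...,1]>90)&(hsv[...,0]>120)
    a=np.radians(20);ex=np.array([np.cos(a),np.sin(a)]);ey=np.array([-ex[1],ex[0]])
    X=Q[...,:2]@ex;Y=Q[...,:2]@ey
    m=(X>.595)&(X<.68)&(Y>-.2)&(Y<.06)&(Q[...,2]>.155)&(Q[...,2]<.19)&~purple
    co=np.polyfit(Y[m],X[m],1);print(nm,m.sum(),"slope",co[0].round(4),"x",np.percentile(X[m],[1,10,50,90,99]).round(4),"y",np.percentile(Y[m],[1,99]).round(4))
E
```

```text
t 3.3833 tcp [ 0.4979 -0.0816  0.4346] yaw 0.3518 f [ 0.2  0.  -0.5] zaxis [-2.e-04 -2.e-04 -1.e+00] open 0.9983269694247487
grip [ 0.4979 -0.0816  0.2799] shift units [ 4.06 -3.8   2.66]
rotvec units [0.001 0.003 0.027]
top0 1159 slope 0.0049 x [0.5991 0.626  0.6316 0.64   0.6422] y [-0.1971  0.0449]
scene0 707 slope 0.0046 x [0.5981 0.6288 0.6415 0.6445 0.6457] y [-0.1965  0.0448]
```

View pics/b.png

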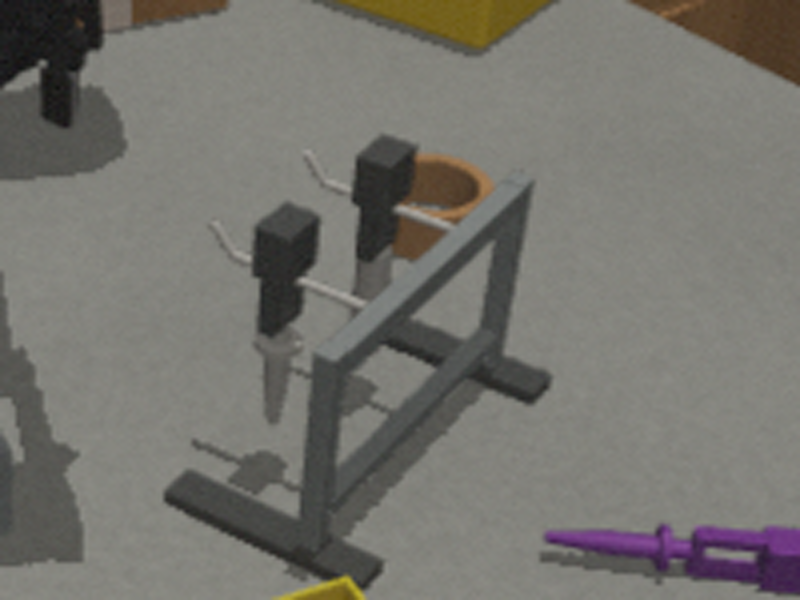

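The crop shows the tapered pin (collar and taper) on the near peg, with the head at about (285,240) and the peg tip up at (212,228). The blunt bar is on the far peg. The rack yaw of 20° fits, and the pin sits 70 mm before the crossbar, as it should.

Request:
{"op": "send_rows", "data": {"commands": [[[0.68,-0.63,0,0,0,0],[0.68,-0.63,0,0,0,0],[0.68,-0.63,0,0,0,0],[0.68,-0.63,0,0,0,0],[0.68,-0.63,0,0,0,0],[0.68,-0.63,0,0,0,0],[0,0,0,0,0,0.03],[0,0,0,0,0,0]]]}}

```text
time_s: 4.1
eef_pos: [0.574, 0.0654, 0.4344]
eef_rot: [0.0, 0.985, 0.172, -0.0]
wrist_force: [0.7, -0.3, -0.7]
opening: 0.996
grasp_force: 0.0
```

```bash
python3 - <<'E'
from h import *
go(.574,.067,.194,np.radians(20))
E
```

```text
t 4.1 tcp [0.574  0.0654 0.4344] yaw 0.3464 f [ 0.7 -0.3 -0.7] zaxis [-7.e-04 -5.e-04 -1.e+00] open 0.9960537195440613
grip [0.5739 0.0654 0.2797] shift units [ 0.02 -0.05  2.86]
rotvec units [ 0.002  0.008 -0.026]
```

Request:
{"op": "send_rows", "data": {"commands": [[[0.02,-0.05,0.5,0,0,0],[0,0,0.5,0,0,0],[0,0,0.5,0,0,0],[0,0,0.5,0,0,0],[0,0,0.5,0,0,0],[0,0,0.36,0,0,0],[0,0,0,0,0,0]]]}}

```text
time_s: 4.68
eef_pos: [0.5728, 0.0658, 0.3463]
eef_rot: [-0.0, 0.985, 0.171, -0.002]
wrist_force: [-0.4, 0.3, -0.3]
opening: 1.005
grasp_force: 0.0
```

Request:
{"op": "send_rows", "data": {"commands": [[[0,0,0,0,0,0],[0,0,0,0,0,0],[0,0,0,0,0,0],[0,0,0,0,0,0],[0,0,0,0,0,0],[0,0,0,0,0,0],[0,0,0,0,0,0],[0,0,0,0,0,0]]], "jaw": 0.2}}

```text
time_s: 5.35
eef_pos: [0.5744, 0.0676, 0.3502]
eef_rot: [0.0, 0.985, 0.172, 0.001]
wrist_force: [-0.0, 1.4, 6.3]
opening: 0.412
grasp_force: 60.9
```

Request:
{"op": "send_rows", "data": {"commands": [[[0,0,-0.2,0,0,0],[0,0,-0.2,0,0,0],[0,0,-0.2,0,0,0],[0,0,-0.16,0,0,0],[0,0,0,0,0,0],[0,0,0,0,0,0],[0,0,0,0,0,0]]]}}

```text
time_s: 5.93
eef_pos: [0.5738, 0.0674, 0.3714]
eef_rot: [-0.0, 0.985, 0.172, -0.0]
wrist_force: [-0.1, 0.4, -2.9]
opening: 0.41
grasp_force: 60.1
```

```bash
python3 - <<'E'
from h import *
go(.574,.067,.218,np.radians(19.8))
p=imaging.camera("scene")
cv2.imwrite("pics/c.png",cv2.resize(p["image"][130:250,260:420],(800,600),interpolation=cv2.INTER_CUBIC))
E
```

```text
t 5.9333 tcp [0.5738 0.0674 0.3714] yaw 0.3458 f [-0.1  0.4 -2.9] zaxis [-5.e-04  0.e+00 -1.e+00] open 0.4096608743820604
grip [0.5737 0.0674 0.2167] shift units [ 0.    0.01 -0.04]
rotvec units [-0.002  0.005  0.002]
```

View pics/c.png

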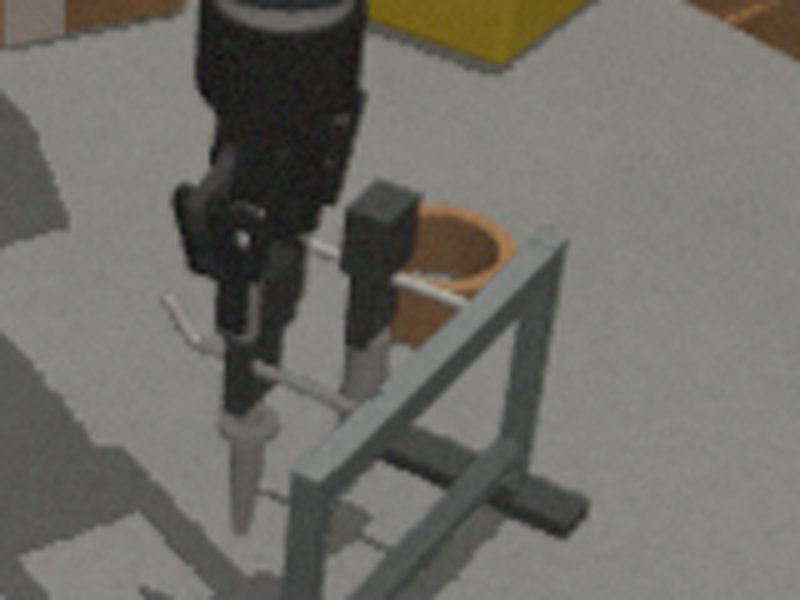

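The pin is held upright and lifted, with the peg near the bottom of the slot. I'll raise it a little more to centre it in the 18–29 mm window, then slide it out.

Request:
{"op": "send_rows", "data": {"commands": [[[0,0,-0.08,0,0,0],[0,0,0,0,0,0],[-0.25,0,0,0,0,0],[-0.25,0,0,0,0,0],[-0.25,0,0,0,0,0],[-0.25,0,0,0,0,0],[-0.25,0,0,0,0,0],[0,0,0,0,0,0]]]}}

```text
time_s: 6.65
eef_pos: [0.5373, 0.0543, 0.374]
eef_rot: [-0.0, 0.985, 0.172, -0.001]
wrist_force: [-0.0, 0.5, -3.2]
opening: 0.414
grasp_force: 60.2
```

Request:
{"op": "send_rows", "data": {"commands": [[[-0.25,0,0,0,0,0],[-0.25,0,0,0,0,0],[-0.25,0,0,0,0,0],[-0.25,0,0,0,0,0],[-0.25,0,0,0,0,0],[-0.25,0,0,0,0,0],[-0.25,0,0,0,0,0],[0,0,0,0,0,0]]]}}

```text
time_s: 7.32
eef_pos: [0.4881, 0.0366, 0.374]
eef_rot: [-0.0, 0.985, 0.172, -0.0]
wrist_force: [-0.3, -0.1, -3.1]
opening: 0.416
grasp_force: 60.1
```

Request:
{"op": "send_rows", "data": {"commands": [[[-0.5,0,0,0,0,0],[-0.5,0,0,0,0,0],[-0.5,0,0,0,0,0],[0,0,-0.5,0,0,0],[0,0,-0.7,0,0,0],[0,0,-0.7,0,0,0],[0,0,-0.7,0,0,0],[0,0,0,0,0,0]]]}}

```text
time_s: 7.98
eef_pos: [0.448, 0.0214, 0.4567]
eef_rot: [0.002, 0.985, 0.172, 0.004]
wrist_force: [1.8, 0.2, -3.4]
opening: 0.416
grasp_force: 61.0
```

```bash
python3 - <<'E'
from h import *
go(.490,-.1365,.300,np.arctan2(.119,.017)-np.pi/2)
E
```

```text
t 7.9833 tcp [0.448  0.0214 0.4567] yaw 0.3458 f [ 1.8  0.2 -3.4] zaxis [ 0.0083 -0.0017 -1.    ] open 0.4155075899247142
grip [0.4493 0.0212 0.302 ] shift units [-0.5   5.4   0.09]
rotvec units [ 0.026 -0.081  4.877]
```

The pin is off the peg and carried clear. Next I turn the grip so the finger line lies across the lean direction, then move over the hole.

Request:
{"op": "send_rows", "data": {"commands": [[[0,0,0,0,0,0.81],[0,0,0,0,0,0.81],[0,0,0,0,0,0.81],[0,0,0,0,0,0.81],[0,0,0,0,0,0.81],[0,0,0,0,0,0.82],[0,0,0,0,0,0],[0,0,0,0,0,0]]]}}

```text
time_s: 8.65
eef_pos: [0.4468, 0.0217, 0.4511]
eef_rot: [-0.0, 0.998, -0.069, -0.001]
wrist_force: [0.5, 0.5, -3.1]
opening: 0.413
grasp_force: 60.7
```

```bash
python3 - <<'E'
from h import *
go(.4876,-.1362,.285,-.1415)
E
```

```text
t 8.65 tcp [0.4468 0.0217 0.4511] yaw -0.1388 f [ 0.5  0.5 -3.1] zaxis [-1.2e-03  3.0e-04 -1.0e+00] open 0.41324901133440645
grip [0.4466 0.0217 0.2964] shift units [2.08 5.02 0.38]
rotvec units [-0.001  0.012  0.027]
```

Request:
{"op": "send_rows", "data": {"commands": [[[0.3,0.72,0,0,0,0],[0.3,0.72,0,0,0,0],[0.3,0.72,0,0,0,0],[0.3,0.72,0,0,0,0],[0.3,0.72,0.1,0,0,0],[0.3,0.72,0.2,0,0,0],[0.28,0.7,0.2,0,0,0.03],[0,0,0,0,0,0]]]}}

```text
time_s: 9.32
eef_pos: [0.4878, -0.1395, 0.4352]
eef_rot: [0.001, 0.997, -0.072, -0.001]
wrist_force: [-0.2, 0.5, -3.2]
opening: 0.411
grasp_force: 61.6
```

Request:
{"op": "send_rows", "data": {"commands": [[[0,0,0.3,0,0,0],[0,0,0.1,0,0,0],[0,0,0,0,0,0],[0,0,0,0,0,0]]]}}

```text
time_s: 9.65
eef_pos: [0.4873, -0.1353, 0.4246]
eef_rot: [-0.0, 0.997, -0.071, -0.0]
wrist_force: [0.7, -0.5, -2.9]
opening: 0.414
grasp_force: 61.5
```

```bash
python3 - <<'E'
from h import *
go(.4876,-.1362,.265,-.1415)
p=imaging.camera("scene")
P=pts(p)
def proj(p,X):
    c=np.linalg.inv(p["pose"])@np.r_[X,1];a,b=c[0]/c[2],c[1]/c[2];s=1+p["k1"]*(a*a+b*b)
    return p["mtx"][0,0]*a*s+p["mtx"][0,2],p["mtx"][1,1]*b*s+p["mtx"][1,2]
o=status.get_obs();T=np.array(o["eef_pos"])
u0,v0,k=170,175,8
im=p["image"][v0:v0+75,u0:u0+100];im=cv2.resize(im,None,fx=k,fy=k,interpolation=cv2.INTER_CUBIC)
for X,c in(((T[0],T[1],T[2]-.3147),(0,0,255)),((.4847,-.1357,.09),(0,255,0)),((.4906,-.1367,.09),(255,0,0))):
    u,v=proj(p,X);print(u,v);cv2.circle(im,(int((u-u0+.5)*k),int((v-v0+.5)*k)),4,c,-1)
cv2.imwrite("pics/d.png",im)
E
```

```text
t 9.65 tcp [ 0.4873 -0.1353  0.4246] yaw -0.1425 f [ 0.7 -0.5 -2.9] zaxis [-8.e-04  6.e-04 -1.e+00] open 0.4144378614046482
grip [ 0.4872 -0.1352  0.2699] shift units [0.02 0.03 0.16]
rotvec units [-0.005  0.008 -0.01 ]
223.81832411322407 229.92871847980948
223.6564903353889 235.56762959221794
224.46723421588968 236.9907388654046
```

View pics/d.png

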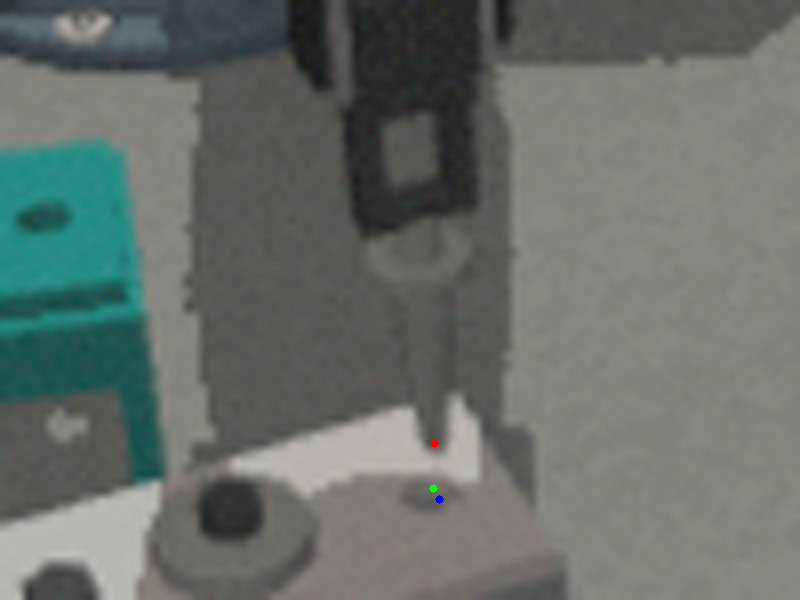

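The tip is right over the holes: tip at about (434,446), hole centre at about (432,495), and the projections agree within 1–2 mm. I'll make a small correction and lower into the plate hole.

Request:
{"op": "send_rows", "data": {"commands": [[[0.04,0.03,0.15,0,0,0],[0,0,0.2,0,0,0],[0,0,0.2,0,0,0],[0,0,0.15,0,0,0],[0,0,0.1,0,0,0],[0,0,0.1,0,0,0],[0,0,0,0,0,0],[0,0,0,0,0,0]]]}}

```text
time_s: 10.37
eef_pos: [0.4886, -0.1374, 0.3979]
eef_rot: [-0.0, 0.997, -0.072, -0.0]
wrist_force: [-0.7, 0.0, -3.4]
opening: 0.413
grasp_force: 61.5
```

Request:
{"op": "send_rows", "data": {"commands": [[[0,0,0.1,0,0,0],[0,0,0.1,0,0,0],[0,0,0.1,0,0,0],[0,0,0,0,0,0],[0,0,0,0,0,0]]]}}

```text
time_s: 10.78
eef_pos: [0.4884, -0.1372, 0.3886]
eef_rot: [-0.0, 0.997, -0.072, -0.001]
wrist_force: [-0.9, 0.1, -3.9]
opening: 0.411
grasp_force: 61.7
```

Request:
{"op": "send_rows", "data": {"commands": [[[0,0,0.1,0,0,0],[0,0,0.1,0,0,0],[0,0,0.1,0,0,0],[0,0,0.1,0,0,0],[0,0,0,0,0,0],[0,0,0,0,0,0]]]}}

```text
time_s: 11.28
eef_pos: [0.4884, -0.1372, 0.3764]
eef_rot: [-0.0, 0.997, -0.072, -0.0]
wrist_force: [-1.9, 1.3, -4.3]
opening: 0.416
grasp_force: 61.6
```

Request:
{"op": "send_rows", "data": {"commands": [[[0,0,0.1,0,0,0],[0,0,0.1,0,0,0],[0,0,0.1,0,0,0],[0,0,0.1,0,0,0],[0,0,0,0,0,0],[0,0,0,0,0,0]]]}}

```text
time_s: 11.78
eef_pos: [0.4887, -0.1372, 0.3647]
eef_rot: [-0.0, 0.997, -0.072, 0.0]
wrist_force: [0.0, 2.3, -4.6]
opening: 0.411
grasp_force: 61.7
```

Request:
{"op": "send_rows", "data": {"commands": [[[0,0,0,0,0,0],[0,0,0,0,0,0],[0,0,0,0,0,0],[0,0,0,0,0,0],[0,0,0,0,0,0],[0,0,0,0,0,0]]], "jaw": 1}}

```text
time_s: 12.28
eef_pos: [0.4887, -0.1374, 0.3653]
eef_rot: [0.0, 0.997, -0.072, 0.0]
wrist_force: [0.8, -0.1, 0.3]
opening: 0.996
grasp_force: 0.0
```

Request:
{"op": "send_rows", "data": {"commands": [[[0,0,-0.3,0,0,0],[0,0,-0.4,0,0,0],[0,0,-0.6,0,0,0],[0,0,-0.8,0,0,0],[0,0,-0.6,0,0,0],[0,0,0,0,0,0],[0,0,0,0,0,0],[0,0,0,0,0,0]]]}}

```text
time_s: 12.95
eef_pos: [0.4884, -0.1372, 0.4462]
eef_rot: [0.0, 0.997, -0.072, 0.0]
wrist_force: [0.4, -0.3, -0.5]
opening: 1.0
grasp_force: 0.0
```

```bash
python3 - <<'E'
from h import *
p=imaging.camera("scene");P=pts(p)
u0,v0,k=170,165,8
im=p["image"][v0:v0+75,u0:u0+100];im=cv2.resize(im,None,fx=k,fy=k,interpolation=cv2.INTER_CUBIC);cv2.imwrite("pics/e.png",im)
x,y,z=P[...,0],P[...,1],P[...,2]
m=(abs(x-.488)<.07)&(abs(y+.137)<.06)&(z>.13)&(z<.27)
q=P[m]
zt=[np.round((zz,*np.median(q[abs(q[:,2]-zz)<.006],0)[:2],(abs(q[:,2]-zz)<.006).sum()),4) for zz in np.arange(.13,.27,.012) if (abs(q[:,2]-zz)<.006).any()]
print(*zt,sep="\n")
go(.488,-.137,.25,-.1415)
E
```

```text
[ 0.13    0.4824 -0.1418 16.    ]
[ 0.142   0.4814 -0.1376 70.    ]
[ 0.154   0.4791 -0.129  43.    ]
[ 0.166   0.476  -0.1487 36.    ]
[ 0.178   0.4785 -0.1471 44.    ]
[ 0.19    0.4791 -0.1427 75.    ]
[ 0.202   0.4767 -0.145  82.    ]
[  0.214    0.4717  -0.1404 129.    ]
[ 0.226   0.4727 -0.1373  5.    ]
t 13.0 tcp [ 0.4883 -0.1372  0.4455] yaw -0.1442 f [ 0.1  0.3 -0.3] zaxis [-1.1e-03  6.0e-04 -1.0e+00] open 0.9969318788991386
grip [ 0.4882 -0.1371  0.2908] shift units [-0.   -0.    1.36]
rotvec units [-0.004  0.011 -0.027]
```

View pics/e.png

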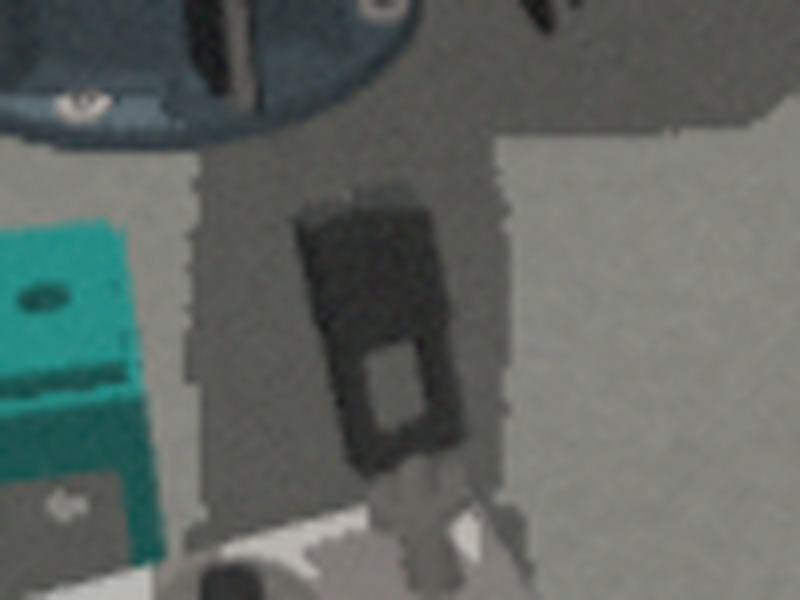

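The pin stands in the holes on its own, leaning about 10° towards -x (head at about (365,250) in the crop). I'll close the fingers and locate the head top.

Request:
{"op": "send_rows", "data": {"commands": [[[0,0,-0.3,0,0,0],[0,0,0,0,0,0],[0,0,0,0,0,0],[0,0,0,0,0,0],[0,0,0,0,0,0],[0,0,0,0,0,0]]], "jaw": 0}}

```text
time_s: 13.5
eef_pos: [0.4886, -0.1373, 0.4548]
eef_rot: [-0.0, 0.997, -0.072, -0.0]
wrist_force: [-0.3, -0.4, -0.1]
opening: 0.143
grasp_force: 0.0
```

```bash
python3 - <<'E'
from h import *
for c in("scene","top"):
    p=imaging.camera(c);P=pts(p);x,y,z=P[...,0],P[...,1],P[...,2]
    m=(abs(x-.475)<.06)&(abs(y+.14)<.05)&(z>.2)&(z<.24)
    q=P[m];print(c,m.sum())
    if m.sum()<20: continue
    top=q[q[:,2]>.212];r=cv2.minAreaRect((top[:,:2]*1000).astype(np.float32));print(r,np.percentile(top[:,2],[2,50,98]).round(4),len(top))
    A=np.c_[top[:,:2],np.ones(len(top))];print(np.linalg.lstsq(A,top[:,2],rcond=None)[0])
go(.465,-.142,.27,-.1415)
E
```

```text
scene 188
((463.955078125, -138.9757537841797), (36.6069221496582, 29.78184700012207), 83.8213119506836) [0.2125 0.2162 0.2202] 108
[0.06779711 0.03765726 0.18988261]
top 109
((453.70025634765625, -141.00042724609375), (27.8466854095459, 22.529376983642578), 61.941810607910156) [0.2129 0.2162 0.2199] 108
[0.16030408 0.01857416 0.14590588]
t 13.6 tcp [ 0.4886 -0.1373  0.4549] yaw -0.1442 f [-0.4 -0.2 -0.7] zaxis [-3.e-04  2.e-04 -1.e+00] open 0.001084786338895028
grip [ 0.4885 -0.1373  0.3002] shift units [-0.75  0.27  1.01]
rotvec units [-0.002  0.004 -0.027]
```

Request:
{"op": "send_rows", "data": {"commands": [[[-0.35,0.1,0.2,0,0,0],[-0.35,0.1,0.3,0,0,0],[0,0,0.4,0,0,0],[0,0,0.4,0,0,0],[0,0,0.3,0,0,0],[0,0,0.2,0,0,0],[0,0,0,0,0,0],[0,0,0,0,0,0]]]}}

```text
time_s: 14.27
eef_pos: [0.4672, -0.1402, 0.4007]
eef_rot: [-0.0, 0.997, -0.072, -0.0]
wrist_force: [0.6, 1.0, -0.3]
opening: 0.004
grasp_force: 0.0
```

Request:
{"op": "send_rows", "data": {"commands": [[[0,0,0.1,0,0,0],[0,0,0.1,0,0,0],[0,0,0.1,0,0,0],[0,0,0.1,0,0,0],[0,0,0,0,0,0],[0,0,0,0,0,0]]]}}

```text
time_s: 14.77
eef_pos: [0.4677, -0.1406, 0.391]
eef_rot: [0.001, 0.997, -0.072, 0.002]
wrist_force: [0.6, -0.1, 8.7]
opening: -0.001
grasp_force: 4.1
```

Request:
{"op": "send_rows", "data": {"commands": [[[0.05,0,0.1,0,0,0],[0.05,0,0.1,0,0,0],[0.05,0,0.05,0,0,0],[0,0,0,0,0,0],[0,0,0,0,0,0]]]}}

```text
time_s: 15.18
eef_pos: [0.4731, -0.1418, 0.3856]
eef_rot: [0.002, 0.997, -0.072, 0.004]
wrist_force: [0.4, 1.0, 16.2]
opening: 0.002
grasp_force: 8.2
```

Request:
{"op": "send_rows", "data": {"commands": [[[0.08,-0.01,0.1,0,0,0],[0.08,-0.01,0.1,0,0,0],[0.08,-0.01,0.05,0,0,0],[0,0,0,0,0,0],[0,0,0,0,0,0]]]}}

```text
time_s: 15.6
eef_pos: [0.48, -0.1417, 0.3769]
eef_rot: [0.001, 0.997, -0.072, 0.003]
wrist_force: [1.3, -0.5, 11.8]
opening: 0.003
grasp_force: 5.5
```

Request:
{"op": "send_rows", "data": {"commands": [[[0.08,-0.04,0.1,0,0,0],[0.08,-0.04,0.1,0,0,0],[0.08,-0.04,0.08,0,0,0],[0,0,0,0,0,0],[0,0,0,0,0,0]]]}}

```text
time_s: 16.02
eef_pos: [0.4881, -0.1393, 0.3693]
eef_rot: [0.002, 0.997, -0.072, 0.004]
wrist_force: [1.6, -0.4, 13.9]
opening: -0.0
grasp_force: 6.9
```

Request:
{"op": "send_rows", "data": {"commands": [[[0.04,-0.03,0.08,0,0,0],[0,0,0.08,0,0,0],[0,0,0.08,0,0,0],[0,0,0,0,0,0],[0,0,0,0,0,0]]]}}

```text
time_s: 16.43
eef_pos: [0.492, -0.1395, 0.3682]
eef_rot: [0.004, 0.997, -0.072, 0.01]
wrist_force: [3.8, 3.2, 38.6]
opening: 0.0
grasp_force: 19.2
```

Request:
{"op": "send_rows", "data": {"commands": [[[0,0,-0.2,0,0,0],[0,0,-0.4,0,0,0],[-0.3,0,-0.8,0,0,0],[-0.8,0,-0.8,0,0,0],[-1,0,-0.8,0,0,0],[-1,0,0,0,0,0],[-1,0,0,0,0,0],[0,0,0,0,0,0]]]}}

```text
time_s: 17.1
eef_pos: [0.3625, -0.1188, 0.4483]
eef_rot: [-0.0, 0.997, -0.072, -0.001]
wrist_force: [0.7, -0.3, 0.5]
opening: -0.005
grasp_force: 0.0
```

```bash
python3 - <<'E'
from h import *
for c in("scene","top"):
    p=imaging.camera(c);P=pts(p);x,y,z=P[...,0],P[...,1],P[...,2]
    m=(abs(x-.49)<.05)&(abs(y+.137)<.04)&(z>.18)&(z<.215)
    q=P[m];top=q[q[:,2]>.190];print(c,m.sum(),cv2.minAreaRect((top[:,:2]*1000).astype(np.float32)),np.percentile(top[:,2],[5,50,95]).round(4))
    A=np.c_[top[:,:2],np.ones(len(top))];print(np.linalg.lstsq(A,top[:,2],rcond=None)[0].round(3))
    if c=="scene":
        cv2.imwrite("pics/f.png",cv2.resize(p["image"][180:255,170:270],(800,600),interpolation=cv2.INTER_CUBIC))
go(.49,-.1367,.2,-.14)
E
```

```text
scene 177 ((491.24749755859375, -137.68797302246094), (37.17594528198242, 29.687828063964844), 83.79512786865234) [0.1911 0.194  0.1961]
[-0.028  0.007  0.209]
top 224 ((489.4304504394531, -135.31398010253906), (36.0219612121582, 25.15936851501465), 88.25390625) [0.1916 0.1945 0.1975]
[ 0.008 -0.019  0.188]
t 17.2 tcp [ 0.3652 -0.1199  0.4488] yaw -0.1452 f [ 0.7 -0.  -0.1] zaxis [ 1.e-03 -7.e-04 -1.e+00] open -0.004983939830608064
grip [ 0.3653 -0.12    0.2941] shift units [ 4.19 -0.05  3.14]
rotvec units [ 0.005 -0.01  -0.052]
```

View pics/f.png

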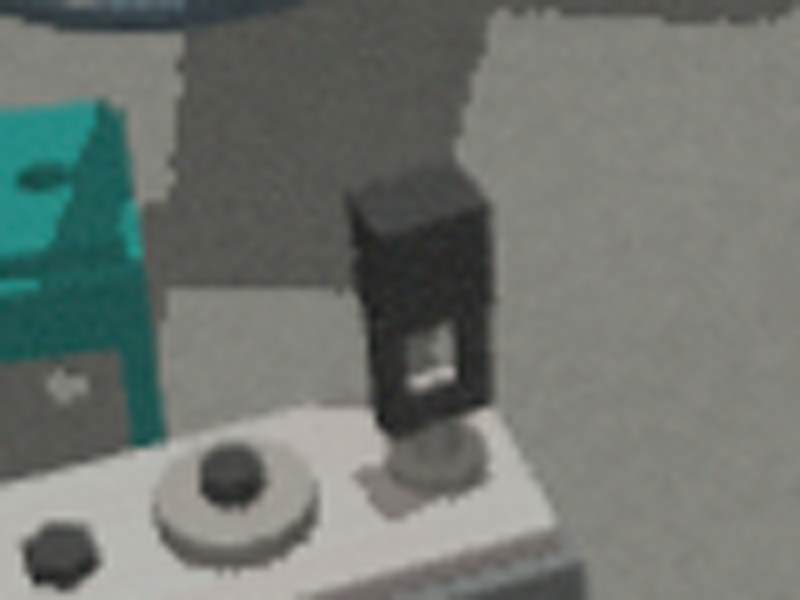

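The pin is upright with its collar flat on the plate at about (437,460). The head top is at z 0.1945 against an expected 0.195, with a tilt of about 0.02, and the gripper is clear. Handing in.

```bash
python3 -c "
from bench import ctrl
print(ctrl.hand_in())"
```

```text
the job is handed in; nothing more can be done
None
```

The tapered pin is standing upright in both holes with its collar down on the plate, the gripper is clear, and the job is handed in at about 17 s of robot time; the hand-in call returned no verdict.

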